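Crack a jumbo walnut in the bench nutcracker

TASK

Crack the jumbo walnut: take the silicone lid off the nutcracker and lay it flat on a free bit of counter, then lay the nut in the cradle with its pointed ends along the handles, let go, and squeeze the two handles together until the shell gives. Let the handles spring open, lift the cracked nut out and lay it gently in the melamine bowl, leaving the bowl where it stands. Hold the nut only by its pointed ends, so that the handles and not your fingers crack it, drop nothing, and do not disturb the jar, the measuring cup or the spoon.

Things in the scene. Friction and masses are not known exactly. Their poses are not given: they have to be found in the camera images.
- nut: Jumbo walnut, light brown, loose: 66 mm long (x), 48 wide (y, across its upright seam), 40 high, about 55 g. Origin: centre of its underside, z up. Blunt ends 14 x 14 mm, centred 19 mm up at x = -33 and +33 mm: grip it by these from above, fingers closing along x. Squeezed across its width (y) by the fingers it would crack wrongly.
- nut_shell (a joint): How far one half shell is pressed towards the other along the nut's y, m: 0 whole, 0.0065 cracked (nut then 41.5 mm wide). It hardly yields until the force on the shell reaches a peak of about 22 N, which then falls; past 3.5 mm the shell gives, snaps in to the end by itself and stays there.
- cracker: Nutcracker on a fixed wooden board (170 x 112 x 12 mm, x -65 to +105): two level steel arms with dark wooden grips, side by side. Origin: on the counter under the cradle's centre; x points from the handles (-x) to the two hinge posts at x = +85, 66 mm high; y to the left handle. It is turned up to 50 degrees either way from handles straight towards the robot.
- cradle (a point): Centre of the open cradle's floor, between the jaws, 30 mm above the counter, axes as the cracker. A 56 x 54 mm wooden block with a pocket 50 (x) x 48 (y) mm, 4 deep. Covered by the lid at first. The nut lies on the pocket floor, length along x, either way round, its ends jutting out past the block, so that fingers pass beside it (board top 12 mm up; free in x -150 to +75 mm).
- jaws (a point): Point midway between the two jaws, right above the cradle, 50 mm above the counter, axes as the cracker. The jaws' flat inner faces look along y and stand 56.5 mm apart when open, 42 mm when shut, from 39 to 61 mm above the counter.
- squeeze (a point): Midway between the two wooden grips, 85 mm from the cradle's centre in the cracker's -x, 50 mm above the counter, axes as the cracker. Each grip is 10 mm thick, 20 high, reaching 40 mm either way in x; over their outer faces they measure 64 mm open, 34 shut. Squeeze from above, fingers outside the grips, closing along y. Nothing lies on the counter below.
- handle_left (a joint): Angle of the left handle, rad: 0 open, 0.088 shut (stop). The right one moves alike; a light spring opens both when let go. With the nut in the cradle the jaws touch it near 0.05 and it gives near 0.075. Squeezing takes about 14 N on each grip at the peak; a 40 N grip does it.
- bowl: White melamine bowl, 160 mm across the rim, 55 mm high, free on the counter, 250 g. Origin: centre of its underside; z up; the inner floor is about 5 mm above the counter.
- jar: Lidded glass jar, 84 mm in diameter, 140 mm high, free. Bystander. Origin: centre of its underside, z up.
- cup: Measuring cup, 76 mm in diameter, 75 mm high, with a handle at its +y reaching 76 mm from the axis, free. Bystander. Origin: centre of its underside, z up.
- lid: Round flat grey silicone cup lid, 90 mm in diameter, 5 mm thick at the rim, with a round knob in the middle (20 mm in diameter, from 6 to 28 mm above its underside). It starts lying on the jaws, over the cradle, its underside 61 mm above the counter. Lift it by the knob. Origin: centre of its underside, z up.
- spoon: Steel spoon, 180 mm long along its x, up to 54 mm wide, 20 mm high, lying on the counter beyond the nutcracker. Bystander. Origin: on the counter, under its middle.
Things that resemble listed ones, but are neither listed nor needed, are in the scene too. Of the things shaped like the lid, the grey one is meant.

How it is judged:
On the way, in this order (a step that is already met when the one before it is completed fails the run):
1. the whole nut lies in the cradle, ends along the handles, let go (x of nut in the frame of cradle between -0.01 and 0.01 m and y of nut in the frame of cradle between -0.01 and 0.01 m and z of nut in the frame of cradle between -0.006 and 0.008 m and angle between the x axis of nut and the x axis of cracker, either way round below 0.3 rad and angle between nut's own z axis and vertical below 0.25 rad and value of joint nut_shell below 0.0015 m and contact force between the fingers and nut below 0.1 N), for 0.2 s.
2. the handles, squeezed together, crack the nut in the cradle (x of nut in the frame of cradle between -0.01 and 0.01 m and y of nut in the frame of cradle between -0.01 and 0.01 m and z of nut in the frame of cradle between -0.006 and 0.008 m and angle between the x axis of nut and the x axis of cracker, either way round below 0.3 rad and angle between nut's own z axis and vertical below 0.25 rad and value of joint nut_shell above 0.005 m and value of joint handle_left above 0.06 rad and contact force between the fingers and nut below 0.1 N), for 0.1 s.
3. the cracked nut is lifted out of the cradle, the handles sprung open (z of nut in the frame of cradle above 0.03 m and value of joint nut_shell above 0.005 m and value of joint handle_left below 0.03 rad), for 0.1 s.
At the end, for the whole second after the job is handed in: The cracked nut (half shell pressed in over 5 mm) lies at rest in the bowl, within 55 mm of its centre; the bowl is upright and within 30 mm of where it stood; the handles have sprung open (under 0.03 rad); the lid lies flat on the counter (underside within 6 mm of it, tilt under 0.06 rad) (horizontal distance between nut and bowl below 0.055 m and z of nut in the frame of bowl between 0 and 0.045 m and contact force between nut and bowl above 0.05 N and value of joint nut_shell above 0.005 m and linear speed of each of nut, lid below 0.03 m/s and angle between bowl's own z axis and vertical below 0.1 rad and distance of bowl from where it was at the start of the episode below 0.03 m and value of joint handle_left below 0.03 rad and height (world z) of lid below 0.006 m and angle between lid's own z axis and vertical below 0.06 rad); the robot touches nothing.
It fails at once if the nut is cracked by the fingers (value of joint nut_shell between 0.002 and 0.0045 m and contact force between the fingers and nut above 0.5 N).
It fails at once if the nut or the lid is dropped from more than about 4 cm, or thrown ((linear speed of nut above 0.9 m/s and contact force between the fingers and nut below 0.01 N) or (linear speed of lid above 0.9 m/s and contact force between the fingers and lid below 0.01 N)).
It fails at once if the jar, measuring cup or spoon is shifted over 15 mm or tipped (distance of any of jar, cup, spoon from where it was at the start of the episode above 0.015 m or angle between any of jar, cup, spoon's own z axis and vertical above 0.2 rad).
It fails at once if the bowl is shifted over 40 mm or tipped (distance of bowl from where it was at the start of the episode above 0.04 m or angle between bowl's own z axis and vertical above 0.35 rad).
It also fails if it takes over 72 s, if anything falls off the work surface, if the arm or the gripper's body presses on something with over 40 N, if the wrist force passes 120 N, or if a joint passes its speed limit or range.

ROBOT

A 7-joint arm with a two-finger parallel gripper is mounted at the origin on the work surface. World frame = base frame: x ahead of the robot, y to its left, z up, the work surface at z = 0. Lengths are in m, angles in rad, forces in N, time in s.
With the tool pointing down it reaches from about 0.4 to 0.85 m from the base axis. Payload 10.4 kg.
Tool frame: the origin (TCP) lies on the centre line of the jaws, within the pads' length; the fingertips stand 17 mm ahead of it and the grasp point (between the pads) lies 2 mm behind it; z points along the fingers, y is the line along which they close (so a half turn about z gives the same grasp; the last joint's range is limited). The gripper opens to 85 mm and grips with 20 to 120 N. Pads are 22 mm wide; open, the fingers measure 114 mm over their backs; the gripper's body (76 mm by 85 mm) begins 54 mm behind the grasp point. The pads swing forward as they close: fully open they stand 13 mm farther back than shut.
Start: joints at [1.324, 0.332, -0.065, 1.46, 0.022, 1.35, -0.088], TCP at [0.139, -0.609, 0.248] pointing down, gripper open.
Joint ranges: [-2.6, 2.6], [-0.5, 2.12], [-1.47, 1.34], [0.16, 2.42], [-1.27, 4.41], [0.06, 2.06], [-2.6, 2.6]. Speed limits (rad/s): [2.22, 2.22, 2.79, 2.79, 3.14, 3.14, 3.14].

INTERFACE

Orientations are given as a unit quaternion [x, y, z, w].
In Python, from workcell import sensors, imaging, order, spotter gives the robot as it stands. The module is installed in compiled form; this text tells all that it offers.
- The arm moves only by the shell command python3 -m inch 'ROWS' [FORCE]. ROWS is JSON, a list that holds one entry, the list of rows, each a list of 7 numbers: the shift along the tool's x, y, z in m, then the turn, a rotation vector about the tool's x, y, z in rad, then the closure, from -1 (fully open) to 1 (shut). In form: [[[x, y, z, ax, ay, az, hand], ...]]. A call has 1 to 10 rows; each row is the pose to reach, as a shift and turn from the pose commanded when the call began, along the tool's axes at that moment; what a row does not reach only later rows make up. A row lasts 1/10 s, in which the tool goes at most 50 mm and 8.59 degrees, less where a joint would pass 70% of its speed; a pose out of reach is approached as far as the arm can. A call with a gripper value outside its range is refused whole. The fingers move at their own pace and stop on an object; FORCE is the grip in N (left out, the last holds). Time passes only in rows, so rows that repeat a pose let the fingers close. It gives the time, the measured TCP pose, the force, the opening and the grip force at its end, in the units of the state.
- sensors.get_obs(): the state, without advancing time (a new reading comes with each control period).
- imaging.camera(name): name is "side" or "top"; returns the picture (420x560x3 uint8, blue, green, red); there is no depth.
- imaging.calibration(name): a dict with "mtx" (3x3 intrinsics, pixels), "D" ([k1, k2, p1, p2, k3] as OpenCV has them; the pictures are not rectified), "R" (3x3) and "t" (3): a world point X has camera coordinates R X + t. Camera axes: x right, y down, z forward; pixel columns grow to the right and rows downward; lengths in m; the calibration is good to about 2 mm. A picture is of the moment at which its call begins. calibration takes no time and is no camera call.
- order.hand_in(): hands the job in; it is judged then, once.
Trained networks look in the newest picture that a camera, given by its name, has taken for a name from the list of things; names that differ only in an ending like _2 or _b are one class to them, and where a whole thing is asked for, a point or a joint stands for the part that bears it (a point fixed in the world has none). Each returns a list of dicts, best first, with "conf" (0 to 1); they miss things now and then, are a little off and sometimes report something else, mostly with a low value. They report only what shows in the picture. A call takes as long as a camera call. They do not tell look-alikes from the thing itself.
- spotter.look_for(label, camera): "pixel" ([column, row] in pixels, amid what is visible of it).
The state is a dict: "clock": time; "joint_pos": joint angles; "joint_velocities": joint speeds; "tau": joint torques, N m; "position": TCP position; "ee_rot": TCP orientation; "ft_force": force on the tool from outside, world axes, zero at the start; "torque": the same for the moment, N m; "grip_width": opening from 0.0 (shut) to 1.0 (fully open); "grasp_force": force on a finger pad.
Only numpy, scipy, OpenCV 4.12 (cv2) and the standard library are available. Lean on these libraries where they do the work, as an engineer would, in place of code of your own. Each camera call takes 0.05 s, during which the arm holds its last target. There are 200 camera calls.

## Working session

There is one attempt and no reset: what is moved stays moved. The work goes in short steps, Python scripts to look and compute and a shell command to move; the robot and the scene stay as the last step left them, time stands still between calls to the robot, and variables do not carry over. Pictures are saved under pics/ and viewed, at most 10 in all, crops included, and the job is handed in when it is done.

```bash
mkdir -p pics; python3 - <<'E'
from workcell import sensors, imaging, order, spotter
import cv2
for c in("top","side"):
    cv2.imwrite(f"pics/{c}0.png",imaging.camera(c))
    k=imaging.calibration(c);print(c,k)
    for l in("nut","cracker","bowl","jar","cup","lid","spoon"):
        print(l,[(d["pixel"],round(d["conf"],2)) for d in spotter.look_for(l,c)])
o=sensors.get_obs();print(o)
E
```

```text
top {'mtx': array([[405.67665186,   0.        , 281.72072762],
       [  0.        , 405.67665186, 204.16085572],
       [  0.        ,   0.        ,   1.        ]]), 'D': array([-0.06059984,  0.        ,  0.        ,  0.        ,  0.        ]), 'R': array([[-1.36937452e-04, -9.99527407e-01, -3.07399542e-02],
       [-9.97446759e-01,  2.33178321e-03, -7.13759491e-02],
       [ 7.14138962e-02,  3.06516936e-02, -9.96975691e-01]]), 't': array([0.00838052, 0.61523283, 0.79173745])}
nut [([424.7, 198.0], 0.84)]
cracker [([306.5, 208.3], 0.81)]
bowl [([152.0, 193.9], 0.97)]
jar []
cup [([435.9, 287.2], 0.78)]
lid [([222.2, 289.2], 0.73), ([299.6, 228.3], 0.7), ([296.3, 139.8], 0.61)]
spoon [([353.0, 148.6], 0.83)]
side {'mtx': array([[426.66101138,   0.        , 282.12417038],
       [  0.        , 426.66101138, 211.92720667],
       [  0.        ,   0.        ,   1.        ]]), 'D': array([-0.06912847,  0.        ,  0.        ,  0.        ,  0.        ]), 'R': array([[ 0.77395867, -0.63318704,  0.00788347],
       [-0.39665324, -0.49446748, -0.77341329],
       [ 0.4936134 ,  0.59546292, 
[... 369 characters left out ...]
int_pos': array([ 1.32440126,  0.33218465, -0.06475032,  1.46006881,  0.02157701,
        1.34989786, -0.08853524]), 'joint_velocities': array([-0.00052486, -0.00083465, -0.00049498,  0.00133876,  0.00019048,
       -0.00043516, -0.00052353]), 'tau': array([-3.14237195e-04, -6.25179577e+01,  4.88557562e-02, -3.91816664e+01,
        1.63638394e-02,  1.59250692e-03, -1.22716540e-05]), 'position': array([ 0.13876891, -0.60943278,  0.24836215]), 'ee_rot': array([9.93745446e-01, 1.11669076e-01, 3.77908573e-05, 6.24690955e-05]), 'ft_force': array([ 0.98974935,  0.33855671, -0.61374483]), 'torque': array([-0.00881076, -0.02923043,  0.01041521]), 'grasp_force': 0.0, 'grip_width': 0.9976014175930461}
```

View pics/top0.png

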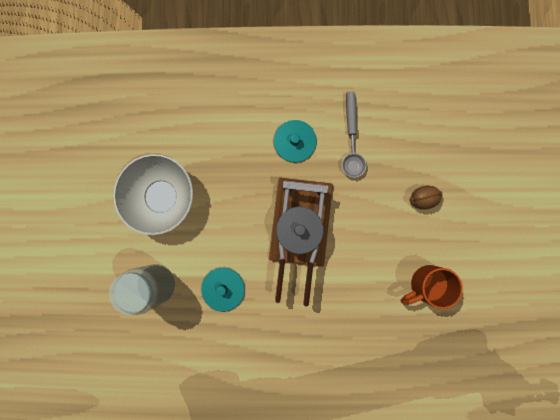

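View pics/side0.png

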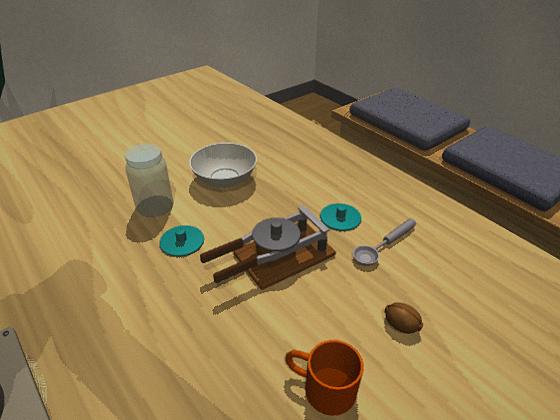

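The top picture shows three lid shapes: grey at (300,230) on the cracker, and teal at (295,140) and (222,290). I'm choosing the grey one. There is only one nut, at (426,198), and one bowl, at (154,195). The jar is at (140,290), the cup at (440,288) and the spoon at (352,140). The handles point down the image, towards the robot. Next I'll measure and crop close.

```bash
cat >h.py <<'E'
import numpy as np, cv2
from scipy.spatial.transform import Rotation as Ro
from workcell import sensors, imaging, order, spotter
def w(cam,px,z):
    k=imaging.calibration(cam)
    u=cv2.undistortPoints(np.array([[px]],float),k["mtx"],k["D"])[0,0]
    d=k["R"].T@np.array([u[0],u[1],1]);c=-k["R"].T@k["t"]
    return c+d*(z-c[2])/d[2]
def pix(cam,X):
    k=imaging.calibration(cam)
    return cv2.projectPoints(np.array([X],float),cv2.Rodrigues(k["R"])[0],k["t"],k["mtx"],k["D"])[0][0,0]
def axis(cam,mask,z):
    n,l,s,_=cv2.connectedComponentsWithStats(mask.astype(np.uint8))
    i=1+np.argmax(s[1:,4]); p=np.argwhere(l==i)[:,::-1]
    k=imaging.calibration(cam)
    W=np.array([w(cam,q,z)[:2] for q in p]); m=W.mean(0); e,v=np.linalg.eigh(np.cov((W-m).T))
    a=v[:,1]; q=(W-m)@v
    return m,np.degrees(np.arctan2(a[1],a[0])),np.ptp(q,axis=0),len(p)
E
python3 - <<'E'
from h import *
t=cv2.imread("pics/top0.png");s=cv2.imread("pics/side0.png")
a=cv2.resize(t[165:315,250:350],None,fx=4,fy=4,interpolation=cv2.INTER_CUBIC)
b=cv2.resize(t[165:265,395:475],None,fx=4,fy=4,interpolation=cv2.INTER_CUBIC)
out=np.zeros((600,760,3),np.uint8);out[:,:400]=a;out[:400,420:740]=b
cv2.imwrite("pics/crop0.png",out)
for n,px,z in [("nut",(426,198),.02),("lidcentre",(300,230),.064),("knobtop",(300,230),.089),("bowlrim",(154,195),.055),("bowlfloor",(161,197),.005),("jar top",(132,293),.14),("cup",(440,288),.075),("spoon",(354,166),.01),("spoonend",(351,93),.01),("teal1",(295,141),.004),("teal2",(223,289),.004),("gripL",(281,285),.05),("gripR",(309,287),.05)]: print(n,w("top",px,z).round(3))
print(w("side",(404,317),.02),w("side",(276,223),.089),w("side",(223,168),.055),w("side",(150,205),.0))
# nut mask
hsv=cv2.cvtColor(t,cv2.COLOR_BGR2HSV); print(hsv[198,426],hsv[197,420],hsv[212,430],hsv[230,400],hsv[285,281],hsv[297,308],hsv[295,272])
E
```

```text
nut [ 0.627 -0.282  0.02 ]
lidcentre [ 0.563 -0.028  0.064]
knobtop [ 0.563 -0.028  0.089]
bowlrim [0.631 0.257 0.055]
bowlfloor [0.632 0.26  0.005]
jar top [0.454 0.263 0.14 ]
cup [ 0.455 -0.287  0.075]
spoon [ 0.694 -0.14   0.01 ]
spoonend [ 0.847 -0.136  0.01 ]
teal1 [ 0.748 -0.019  0.004]
teal2 [0.444 0.128 0.004]
gripL [0.458 0.008 0.05 ]
gripR [ 0.454 -0.045  0.05 ]
[ 0.62963189 -0.28114764  0.02      ] [ 0.56352517 -0.02582153  0.089     ] [0.61358114 0.23055089 0.055     ] [0.44524529 0.2803522  0.        ]
[ 16 157  94] [ 15 133 140] [ 19 111 115] [ 23 101 182] [ 12 153  55] [ 10 183  46] [ 20 108 179]
```

View pics/crop0.png

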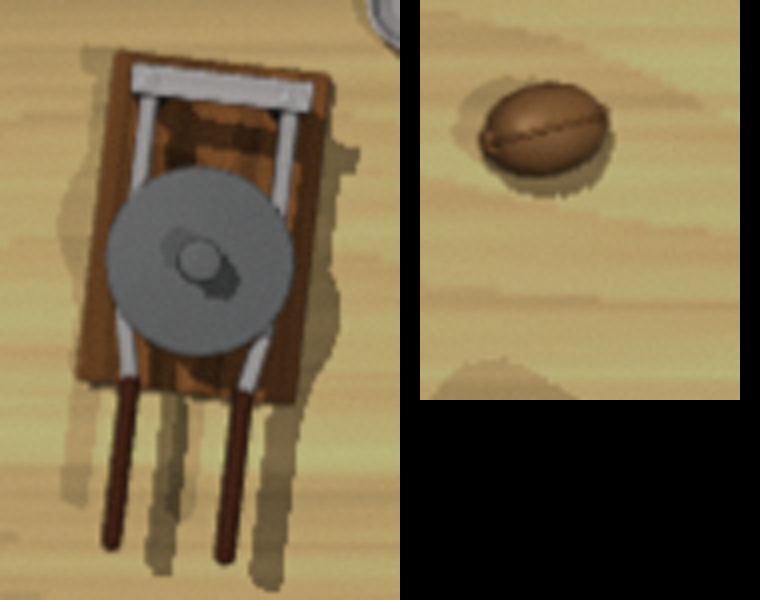

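The crop confirms the grey lid, with its knob at image (300,230). The nut's blunt ends are near (411,200) and (442,193). The handle ends are at (278,302) and (306,305). The board corners are at (280,178), (332,184), (270,260) and (324,266).

```bash
python3 - <<'E'
from h import *
from scipy.optimize import least_squares
B=[((280,178),(.105,.056)),((332.5,183.7),(.105,-.056)),((269.5,260),(-.065,.056)),((323.7,265.7),(-.065,-.056))]
P=[w("top",p,.012)[:2] for p,_ in B]; print(np.round(P,3))
f=lambda v:np.ravel([v[:2]+Ro.from_euler('z',v[2]).as_matrix()[:2,:2]@np.array(b)-p for p,(_,b) in zip(P,B)])
r=least_squares(f,[.56,-.03,0]);print("cracker",r.x,np.degrees(r.x[2]),(r.fun*1e3).round(1))
for p,q in [((282,261),(278,302)),((311.2,264),(306.2,305.5))]:
    a,b=w("top",p,.06),w("top",q,.06);print("grip",a.round(3),b.round(3),np.degrees(np.arctan2(*(a-b)[1::-1])))
for v in [(.105,.056,.012),(-.065,-.056,.012),(-.125,.03,.06),(-.125,-.03,.06),(0,0,.089)]:
    X=np.r_[r.x[:2]+Ro.from_euler('z',r.x[2]).as_matrix()[:2,:2]@np.array(v[:2]),v[2]];print(v,pix("top",X).round(),pix("side",X).round())
for c,f in(("top","pics/top0.png"),("side","pics/side0.png")):
    h=cv2.cvtColor(cv2.imread(f),cv2.COLOR_BGR2HSV)
    m=(h[...,2]<165)&(h[...,1]>125)&(h[...,0]<19)
    box=np.zeros_like(m); 
    x,y=(426,198) if c=="top" else (404,317); box[y-22:y+22,x-24:x+24]=1
    print("nut",axis(c,m&box,.019))
a,b=w("top",(411.2,200),.019),w("top",(441.8,193),.019);print(a,b,(a+b)/2,np.degrees(np.arctan2(*(b-a)[1::-1])),np.linalg.norm(a-b))
# bowl: rim circle & jar
g=cv2.imread("pics/top0.png");h=cv2.cvtColor(g,cv2.COLOR_BGR2HSV);m=((h[...,1]<60)).astype(np.uint8);m[:,:100]=0;m[240:]=0;m[:150]=0;m[:,215:]=0
c=max(cv2.findContours(m,0,1)[0],key=cv2.contourArea);(x,y),rr=cv2.minEnclosingCircle(c);print("bowl",x,y,rr,w("top",(x,y),.055),w("top",(x+rr,y),.055)-w("top",(x-rr,y),.055))
E
```

```text
[[ 0.67   0.011]
 [ 0.657 -0.095]
 [ 0.503  0.033]
 [ 0.492 -0.076]]
cracker [ 0.56065342 -0.02959107 -0.11663824] -6.682878769647217 [ 1.9  2.4  1.  -2.1 -0.6  1.  -2.4 -1.3]
grip [0.505 0.006 0.06 ] [0.427 0.014 0.06 ] -5.606390289413896
grip [ 0.499 -0.049  0.06 ] [ 0.421 -0.04   0.06 ] -7.091316711794527
(0.105, 0.056, 0.012) [279. 177.] [304. 220.]
(-0.065, -0.056, 0.012) [324. 267.] [262. 288.]
(-0.125, 0.03, 0.06) [277. 295.] [207. 252.]
(-0.125, -0.03, 0.06) [309. 299.] [222. 274.]
(0, 0, 0.089) [301. 231.] [276. 225.]
nut (array([ 0.62914953, -0.28183808]), np.float64(102.22793364060236), array([0.0465955 , 0.06551438]), 578)
nut (array([ 0.62765987, -0.28090987]), np.float64(56.63371551902037), array([0.06546903, 0.07274258]), 933)
[ 0.62323502 -0.25242315  0.019     ] [ 0.63723475 -0.31464945  0.019     ] [ 0.63023489 -0.2835363   0.019     ] -77.32066259054638 0.06378169252640467
bowl 152.39602661132812 194.1819610595703 40.720977783203125 [0.63308774 0.26018721 0.055     ] [-0.00066537 -0.16347039  0.        ]
```

```bash
cat >>h.py <<'E'
def go(x,y,z,yaw=None):
    "shift in tool axes to a world TCP; yaw (deg) wanted of the tool y axis (mod 180)"
    o=sensors.get_obs();R=Ro.from_quat(o["ee_rot"]).as_matrix();p=o["position"]
    s=R.T@(np.array([x,y,z])-p); a=np.degrees(np.arctan2(R[1,1],R[0,1])); t=0
    if yaw is not None: t=(yaw-a+90)%180-90
    print("t",round(o["clock"],2),"pos",p.round(4),"tooly",round(a,1),"tilt",np.round(R[:,2],3),"shift",s.round(4),"az",round(-np.radians(t),3),"j7",round(o["joint_pos"][6],2),"F",o["ft_force"].round(1),"w",round(o["grip_width"],3),"gf",o["grasp_force"])
E
python3 -c "
from h import *
go(.563,-.028,.16); print(w('side',(223.5,163),.055), w('top',(352,148),.01))"
```

```text
t 0.8 pos [ 0.1388 -0.6094  0.2484] tooly -77.2 tilt [ 0. -0. -1.] shift [ 0.5427 -0.4728  0.0883] az -0.0 j7 -0.09 F [ 1.   0.3 -0.6] w 0.998 gf 0.0
[0.62599296 0.24747705 0.055     ] [ 0.73129139 -0.13628053  0.01      ]
```

```bash
python3 -m inch '[[[0.54,-0.47,0,0,0,0,-1],[0.54,-0.47,0,0,0,0,-1],[0.54,-0.47,0,0,0,0,-1],[0.54,-0.47,0,0,0,0,-1],[0.54,-0.47,0,0,0,0,-1],[0.54,-0.47,0,0,0,0,-1],[0.54,-0.47,0,0,0,0,-1],[0.54,-0.47,0,0,0,0,-1],[0.54,-0.47,0,0,0,0,-1],[0.54,-0.47,0,0,0,0,-1]]]' 20; python3 -c "
from h import *
go(.563,-.028,.16)"
```

```text
clock: 1.8
position: [0.4345, -0.2039, 0.2487]
ee_rot: [0.994, 0.112, 0.0, 0.0]
ft_force: [1.7, -0.7, -0.7]
grip_width: 0.998
grasp_force: 0.0
t 1.8 pos [ 0.4345 -0.2039  0.2487] tooly -77.2 tilt [ 0.001 -0.001 -1.   ] shift [ 0.1643 -0.1431  0.0887] az -0.0 j7 -1.02 F [ 1.7 -0.7 -0.7] w 0.998 gf 0.0
```

```bash
python3 -m inch '[[[0.16,-0.14,0.05,0,0,0,-1],[0.16,-0.14,0.09,0,0,0,-1],[0.16,-0.14,0.09,0,0,0,-1],[0.16,-0.14,0.09,0,0,0,-1],[0.16,-0.14,0.09,0,0,0,-1],[0.16,-0.14,0.09,0,0,0,-1],[0.16,-0.14,0.09,0,0,0,-1],[0.16,-0.14,0.09,0,0,0,-1]]]'; python3 -c "
from h import *
go(.563,-.028,.087)
for c in ('top','side'):
  cv2.imwrite(f'pics/{c}1.png',imaging.camera(c))
cv2.imwrite('pics/c1.png',np.hstack([cv2.resize(cv2.imread('pics/top1.png')[120:320,200:400],(400,400)),cv2.resize(cv2.imread('pics/side1.png')[130:330,170:370],(400,400))]))"
```

```text
clock: 2.6
position: [0.5585, -0.0349, 0.1588]
ee_rot: [0.994, 0.111, 0.0, 0.0]
ft_force: [1.1, -0.4, -0.8]
grip_width: 1.0
grasp_force: 0.0
t 2.6 pos [ 0.5585 -0.0349  0.1588] tooly -77.3 tilt [ 0.001 -0.001 -1.   ] shift [ 0.0059 -0.0058  0.0718] az -0.0 j7 -1.52 F [ 1.1 -0.4 -0.8] w 1.0 gf 0.0
```

View pics/c1.png

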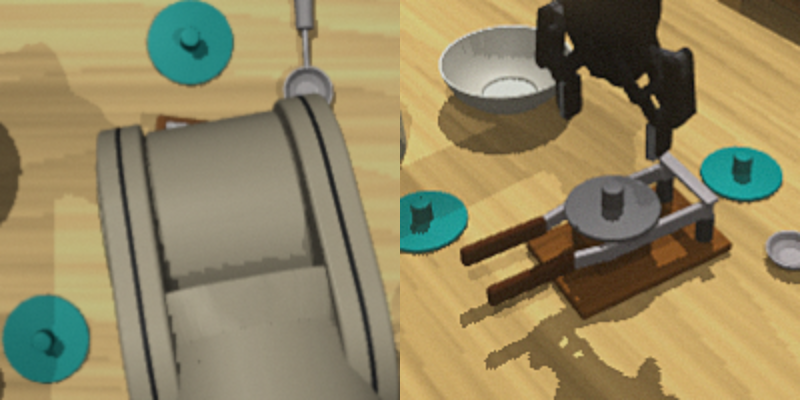

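The hand is above the knob: in the side crop the knob is at (612,195) and the fingers are either side of it. I'll descend and grip.

```bash
python3 -m inch '[[[0.006,-0.006,0.03,0,0,0,-1],[0.006,-0.006,0.06,0,0,0,-1],[0.006,-0.006,0.072,0,0,0,-1],[0.006,-0.006,0.072,0,0,0,-1],[0.006,-0.006,0.072,0,0,0,1],[0.006,-0.006,0.072,0,0,0,1],[0.006,-0.006,0.072,0,0,0,1],[0.006,-0.006,0.072,0,0,0,1],[0.006,-0.006,0.072,0,0,0,1],[0.006,-0.006,0.072,0,0,0,1]]]' 25; python3 -c "
from h import *
go(.563,-.028,.087)"
```

```text
clock: 3.7
position: [0.5634, -0.0265, 0.087]
ee_rot: [0.994, 0.112, 0.0, 0.0]
ft_force: [-2.1, 0.2, 6.8]
grip_width: 0.224
grasp_force: 25.6
t 3.7 pos [ 0.5634 -0.0265  0.087 ] tooly -77.2 tilt [ 0.001 -0.    -1.   ] shift [-0.0007  0.0013 -0.    ] az -0.0 j7 -1.58 F [-2.1  0.2  6.8] w 0.224 gf 25.55905168514755
```

```bash
python3 -m inch '[[[0,0,-0.01,0,0,0,1],[0,0,-0.03,0,0,0,1],[0,0,-0.06,0,0,0,1],[0,0,-0.08,0,0,0,1],[0,0,-0.08,0,0,0,1]]]' 25; python3 -c "
from h import *
go(.53,-.155,.05)
cv2.imwrite('pics/side2.png',imaging.camera('side')[100:360,100:460])"
```

```text
clock: 4.2
position: [0.5646, -0.0262, 0.1697]
ee_rot: [0.994, 0.112, 0.002, 0.001]
ft_force: [1.1, 0.0, -0.6]
grip_width: 0.223
grasp_force: 24.9
t 4.2 pos [ 0.5646 -0.0262  0.1697] tooly -77.2 tilt [ 0.005 -0.001 -1.   ] shift [-0.0629  0.1177  0.1196] az -0.0 j7 -1.53 F [ 1.1  0.  -0.6] w 0.223 gf 24.867720621859917
```

View pics/side2.png

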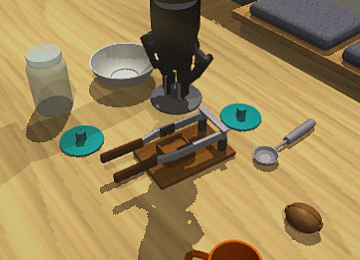

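The lid hangs level in the fingers, at (175,100) in the crop, and the cradle is uncovered. I'll move it to the free counter on the right.

```bash
python3 -m inch '[[[-0.02,0.03,0,0,0,0,1],[-0.04,0.07,0,0,0,0,1],[-0.063,0.11,0.03,0,0,0,1],[-0.063,0.118,0.07,0,0,0,1],[-0.063,0.118,0.1,0,0,0,1],[-0.063,0.118,0.12,0,0,0,1],[-0.063,0.118,0.125,0,0,0,1],[-0.063,0.118,0.125,0,0,0,1]]]' 25; python3 -c "
from h import *
go(.53,-.155,.027)"
```

```text
clock: 5.05
position: [0.5271, -0.1551, 0.0405]
ee_rot: [0.994, 0.112, -0.001, -0.001]
ft_force: [-0.3, 0.1, -0.7]
grip_width: 0.226
grasp_force: 24.9
t 5.05 pos [ 0.5271 -0.1551  0.0405] tooly -77.2 tilt [-0.002  0.001 -1.   ] shift [0.0028 0.0006 0.0135] az -0.0 j7 -1.35 F [-0.3  0.1 -0.7] w 0.226 gf 24.857444575391128
```

```bash
python3 -m inch '[[[0,0,0.006,0,0,0,1],[0,0,0.011,0,0,0,1],[0,0,0.0135,0,0,0,1],[0,0,0.0145,0,0,0,1],[0,0,0.0145,0,0,0,1]]]' 25; python3 -c "
from h import *
go(.53,-.155,.027)"
```

```text
clock: 5.55
position: [0.5279, -0.1555, 0.0269]
ee_rot: [0.994, 0.112, 0.0, 0.0]
ft_force: [-0.5, -0.2, -0.9]
grip_width: 0.22
grasp_force: 24.9
t 5.55 pos [ 0.5279 -0.1555  0.0269] tooly -77.2 tilt [ 0. -0. -1.] shift [ 0.0022 -0.     -0.0001] az -0.0 j7 -1.36 F [-0.5 -0.2 -0.9] w 0.22 gf 24.856218308686948
```

```bash
python3 -m inch '[[[0,0,0.0015,0,0,0,1],[0,0,0.0015,0,0,0,1],[0,0,0.0015,0,0,0,-1],[0,0,0.0015,0,0,0,-1],[0,0,0.0015,0,0,0,-1],[0,0,0.0015,0,0,0,-1],[0,0,-0.04,0,0,0,-1],[0,0,-0.09,0,0,0,-1],[0,0,-0.13,0,0,0,-1],[0,0,-0.13,0,0,0,-1]]]' 25; python3 -c "
from h import *
go(.629,-.282,.16,-77.5)"
```

```text
clock: 6.55
position: [0.5308, -0.1559, 0.1627]
ee_rot: [0.994, 0.112, 0.004, 0.002]
ft_force: [0.6, 0.7, -0.8]
grip_width: 1.0
grasp_force: 0.0
t 6.55 pos [ 0.5308 -0.1559  0.1627] tooly -77.2 tilt [ 0.009 -0.003 -1.   ] shift [0.0677 0.1447 0.0039] az 0.006 j7 -1.27 F [ 0.6  0.7 -0.8] w 1.0 gf 0.0
```

```bash
python3 -m inch '[[[0.02,0.045,0,0,0,0,-1],[0.04,0.09,0,0,0,0,-1],[0.06,0.13,0,0,0,0,-1],[0.067,0.145,0,0,0,0,-1],[0.067,0.145,0,0,0,0,-1],[0.067,0.145,0,0,0,0,-1]]]' 25; python3 -c "
from h import *
go(.629,-.282,.0165,-77.5)
for c in('top','side'): cv2.imwrite(f'pics/{c}3.png',imaging.camera(c)); print(c,[(l,[(d['pixel'],round(d['conf'],2)) for d in spotter.look_for(l,c)]) for l in('lid','bowl','cradle')])
t=cv2.imread('pics/top3.png');s=cv2.imread('pics/side3.png')
cv2.imwrite('pics/c3.png',np.hstack([cv2.resize(t[165:315,230:330],(400,600),interpolation=cv2.INTER_CUBIC),cv2.resize(s[180:330,190:290],(400,600),interpolation=cv2.INTER_CUBIC)]))"
```

```text
clock: 7.15
position: [0.6251, -0.2812, 0.1559]
ee_rot: [0.994, 0.112, -0.0, -0.001]
ft_force: [0.5, 1.0, 0.8]
grip_width: 1.002
grasp_force: 0.0
t 7.15 pos [ 0.6251 -0.2812  0.1559] tooly -77.2 tilt [-0.001  0.001 -1.   ] shift [0.0038 0.0019 0.1394] az 0.006 j7 -1.16 F [0.5 1.  0.8] w 1.002 gf 0.0
top [('lid', [([296.8, 139.4], 0.81), ([362.7, 250.0], 0.79), ([222.2, 288.3], 0.78)]), ('bowl', [([153.9, 193.8], 0.97)]), ('cradle', [([298.3, 227.6], 0.69)])]
side [('lid', [([184.2, 235.4], 0.88), ([338.2, 215.7], 0.8), ([278.8, 249.6], 0.62), ([306.4, 304.6], 0.59)]), ('bowl', [([223.3, 163.0], 0.58)]), ('cradle', [([278.5, 249.3], 0.97)])]
```

View pics/c3.png

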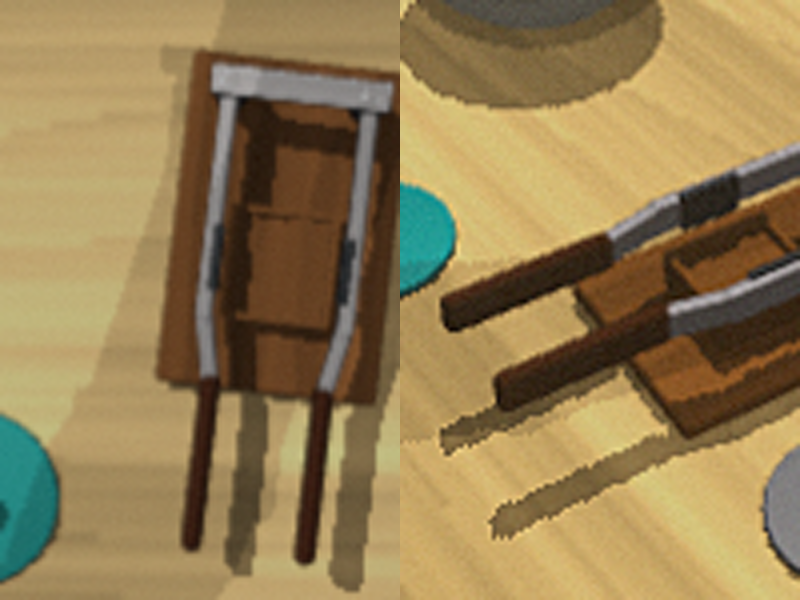

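View pics/side3.png

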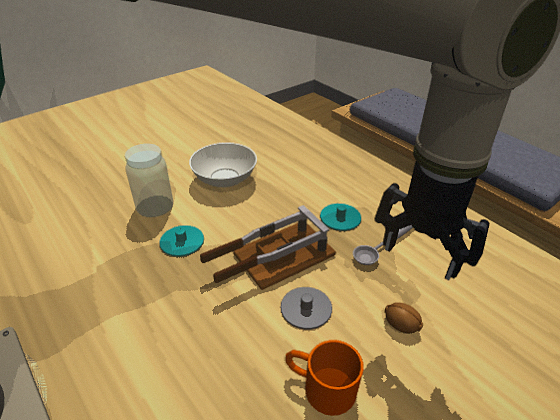

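```bash
python3 - <<'E'
from h import *
q=lambda u,v:(230+u/4,165+v/4)
for n,p,z in [("blk far L",q(248,212),.034),("blk far R",q(335,220),.034),("near L",q(235,322),.034),("near R",q(335,333),.034),("jawL",q(215,258),.061),("jawR",q(348,270),.061),("bar c",q(302,86),.069),("gripendL",q(192,545),.06),("gripendR",q(306,560),.06),("gripstL",q(209,380),.06),("gripstR",q(323,393),.06)]:
    X=w("top",p,z); c=Ro.from_euler('z',.1155).as_matrix()@(X-[.561,-.0295,0]); print(n,X.round(4),"cracker",(c*1e3).round(1))
s=lambda u,v:(190+u/4,180+v/4)
for n,p,z in [("jawL",s(708,195),.052),("gripendL",s(448,300),.06),("gripendR",s(502,378),.06),("gripstL",s(608,238),.06),("gripstR",s(668,308),.06)]:
    X=w("side",p,z); c=Ro.from_euler('z',.1155).as_matrix()@(X-[.561,-.0295,0]); print("side",n,X.round(4),"cracker",(c*1e3).round(1))
print(w("top",(425,198),.019),w("side",(404,317.5),.019),w("top",(153.9,193.8),.04),w("side",(306.4,304.6),.01))
h=cv2.cvtColor(cv2.imread("pics/top3.png"),cv2.COLOR_BGR2HSV)
E
```

```text
blk far L [ 0.587 -0.013  0.034] cracker [23.9 19.4 34. ]
blk far R [ 0.583  -0.0558  0.034 ] cracker [ 24.9 -23.6  34. ]
near L [ 0.533  -0.0065  0.034 ] cracker [-30.4  19.6  34. ]
near R [ 0.5277 -0.0555  0.034 ] cracker [-30.1 -29.7  34. ]
jawL [0.5641 0.0026 0.061 ] cracker [-0.6 32.2 61. ]
jawR [ 0.5584 -0.0605  0.061 ] cracker [  1.  -31.1  61. ]
bar c [ 0.6453 -0.0389  0.069 ] cracker [84.8  0.4 69. ]
gripendL [0.4288 0.0135 0.06  ] cracker [-136.2   27.5   60. ]
gripendR [ 0.4221 -0.0402  0.06  ] cracker [-136.8  -26.6   60. ]
gripstL [0.5064 0.0055 0.06  ] cracker [-58.3  28.4  60. ]
gripstR [ 0.5003 -0.0485  0.06  ] cracker [-58.1 -25.8  60. ]
side jawL [ 0.7161 -0.1152  0.052 ] cracker [163.9 -67.3  52. ]
side gripendL [ 0.5663 -0.0956  0.06  ] cracker [ 12.9 -65.1  60. ]
side gripendR [ 0.5535 -0.1445  0.06  ] cracker [   5.8 -115.1   60. ]
side gripstL [ 0.65   -0.1118  0.06  ] cracker [ 97.9 -71.5  60. ]
side gripstR [ 0.6383 -0.1602  0.06  ] cracker [  91.9 -120.9   60. ]
[ 0.62720544 -0.28036125  0.019     ] [ 0.62957477 -0.28143996  0.019     ] [0.63530522 0.26247886 0.04      ] [ 0.52750386 -0.15408243  0.01      ]
```

The lid lies flat at (306,307) in the side view. The cradle centre is near top pixel (300,231), world (0.560,-0.029), with yaw about -6.6°. Now the nut.

```bash
python3 -m inch '[[[0.004,0.002,0.04,0,0,0,-1],[0.004,0.002,0.08,0,0,0,-1],[0.004,0.002,0.09,0,0,0,-1],[0.004,0.002,0.09,0,0,0,-1],[0.004,0.002,0.09,0,0,0,-1]]]' 25; python3 -c "
from h import *
go(.629,-.282,.019,-77.5)"
```

```text
clock: 8.05
position: [0.6307, -0.2833, 0.0689]
ee_rot: [0.994, 0.112, 0.001, 0.001]
ft_force: [0.3, 0.1, 1.2]
grip_width: 0.998
grasp_force: 0.0
t 8.05 pos [ 0.6307 -0.2833  0.0689] tooly -77.2 tilt [ 0.002 -0.001 -1.   ] shift [-0.0015 -0.0017  0.0499] az 0.006 j7 -1.19 F [0.3 0.1 1.2] w 0.998 gf 0.0
```

```bash
python3 -m inch '[[[-0.0015,-0.0015,0.025,0,0,0,-1],[-0.0015,-0.0015,0.045,0,0,0,-1],[-0.0015,-0.0015,0.05,0,0,0,-1],[-0.0015,-0.0015,0.05,0,0,0,-1],[-0.0015,-0.0015,0.05,0,0,0,1],[-0.0015,-0.0015,0.05,0,0,0,1],[-0.0015,-0.0015,0.05,0,0,0,1],[-0.0015,-0.0015,0.05,0,0,0,1],[-0.0015,-0.0015,0.05,0,0,0,1]]]' 25; python3 -c "
from h import *
go(.629,-.282,.019,-77.5)"
```

```text
clock: 8.95
position: [0.6291, -0.2823, 0.019]
ee_rot: [0.994, 0.112, 0.001, 0.001]
ft_force: [-1.9, 1.2, 6.5]
grip_width: 0.765
grasp_force: 27.2
t 8.95 pos [ 0.6291 -0.2823  0.019 ] tooly -77.2 tilt [ 0.003 -0.001 -1.   ] shift [-0.     -0.0003 -0.    ] az 0.006 j7 -1.2 F [-1.9  1.2  6.5] w 0.765 gf 27.155929505825043
```

```bash
python3 -m inch '[[[0,0,-0.01,0,0,0,1],[0,0,-0.03,0,0,0,1],[0,0,-0.06,0,0,0,1],[0,0,-0.09,0,0,0,1],[0,0,-0.12,0,0,0,1],[0,0,-0.14,0,0,0,1],[0,0,-0.14,0,0,0,1],[0,0,-0.14,0,0,0,1]]]' 25; python3 -c "
from h import *
go(.560,-.029,.159,-6.6)
for c in('top','side'): cv2.imwrite(f'pics/{c}4.png',imaging.camera(c))
s=cv2.imread('pics/side4.png')
cv2.imwrite('pics/c4.png',cv2.resize(s[140:340,330:530],(600,600),interpolation=cv2.INTER_CUBIC))"
```

```text
clock: 9.75
position: [0.6279, -0.282, 0.1574]
ee_rot: [0.994, 0.112, 0.0, 0.0]
ft_force: [-0.3, -0.4, -0.6]
grip_width: 0.773
grasp_force: 28.6
t 9.75 pos [ 0.6279 -0.282   0.1574] tooly -77.2 tilt [ 0.001 -0.001 -1.   ] shift [-0.0101 -0.2618 -0.0018] az -1.232 j7 -1.16 F [-0.3 -0.4 -0.6] w 0.773 gf 28.621760308742523
```

View pics/c4.png

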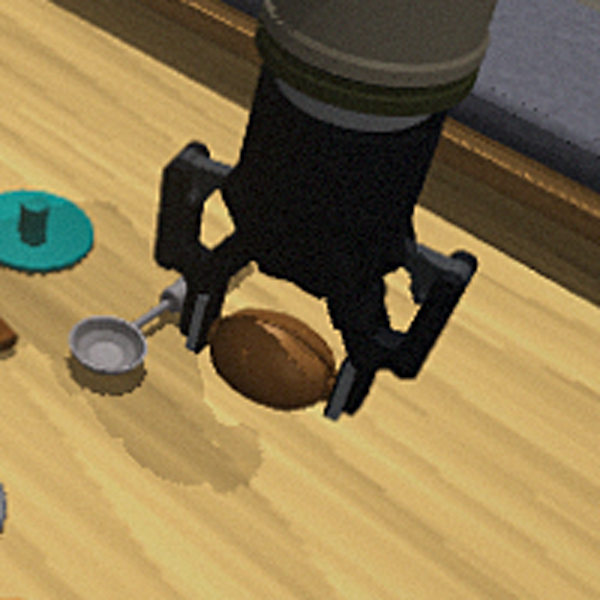

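The nut is held by its two ends, level, with the seam on top, at (275,360) in the crop. I'll turn it to the handles and go over the cradle.

```bash
python3 -m inch '[[[-0.001,-0.02,0,0,0,-0.08,1],[-0.002,-0.05,0,0,0,-0.2,1],[-0.003,-0.08,0,0,0,-0.34,1],[-0.004,-0.11,0,0,0,-0.48,1],[-0.005,-0.14,0,0,0,-0.62,1],[-0.006,-0.17,0,0,0,-0.76,1],[-0.008,-0.2,0,0,0,-0.9,1],[-0.009,-0.225,0,0,0,-1.04,1],[-0.01,-0.25,0,0,0,-1.16,1],[-0.01,-0.262,0,0,0,-1.232,1]]]' 25; python3 -m inch '[[[0,0,0,0,0,0,1],[0,0,0,0,0,0,1],[0,0,0,0,0,0,1]]]'; python3 -c "
from h import *
go(.560,-.029,.049,-6.6)
cv2.imwrite('pics/side5.png',imaging.camera('side'))"
```

```text
clock: 10.85
position: [0.5588, -0.0261, 0.156]
ee_rot: [0.744, 0.668, -0.0, -0.001]
ft_force: [0.4, 0.6, -0.8]
grip_width: 0.764
grasp_force: 28.6
clock: 11.15
position: [0.56, -0.0301, 0.1563]
ee_rot: [0.748, 0.664, -0.0, -0.0]
ft_force: [0.5, -0.6, -1.5]
grip_width: 0.762
grasp_force: 28.6
t 11.15 pos [ 0.56   -0.0301  0.1563] tooly -6.8 tilt [-0.001 -0.    -1.   ] shift [ 1.100e-03 -1.000e-04  1.073e-01] az -0.003 j7 -0.37 F [ 0.5 -0.6 -1.5] w 0.762 gf 28.586702048778534
```

```bash
python3 -m inch '[[[0.001,0,0.02,0,0,0,1],[0.001,0,0.045,0,0,0,1],[0.001,0,0.06,0,0,0,1],[0.001,0,0.066,0,0,0,1],[0.001,0,0.066,0,0,0,1],[0.001,0,0.066,0,0,0,1]]]' 25; python3 -c "
from h import *
go(.560,-.029,.049,-6.6)
cv2.imwrite('pics/side5.png',imaging.camera('side')); s=cv2.imread('pics/side5.png')
print(pix('side',[.56,-.029,.071]))
cv2.imwrite('pics/c5.png',cv2.resize(s[170:300,190:350],None,fx=4.6,fy=4.6,interpolation=cv2.INTER_CUBIC))"
```

```text
clock: 11.8
position: [0.5607, -0.0277, 0.0916]
ee_rot: [0.747, 0.665, 0.0, 0.0]
ft_force: [0.0, 0.6, -1.2]
grip_width: 0.768
grasp_force: 28.6
t 11.8 pos [ 0.5607 -0.0277  0.0916] tooly -6.6 tilt [ 0.001  0.    -1.   ] shift [-0.0014 -0.0006  0.0426] az -0.0 j7 -0.42 F [ 0.   0.6 -1.2] w 0.768 gf 28.570775091648102
[275.59303329 232.11803797]
```

View pics/c5.png

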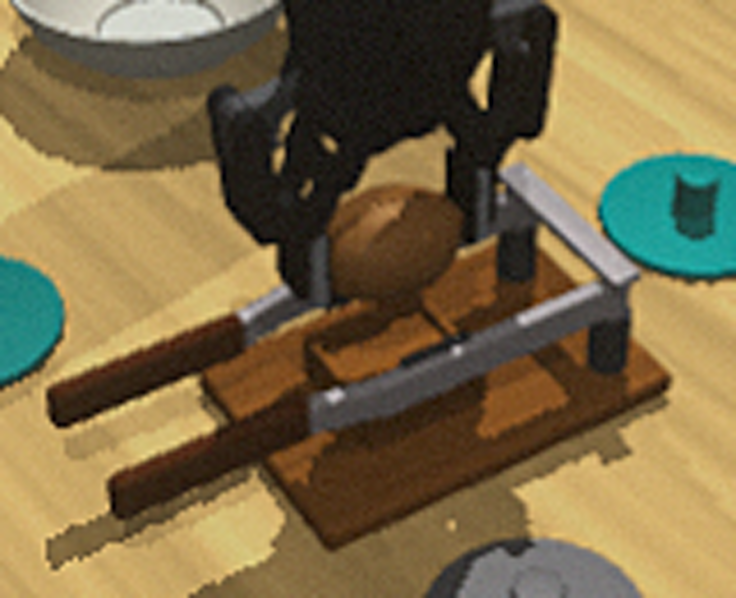

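The nut hangs centred over the cradle at (395,240) in the crop, and the fingers are clear of the arms and the bar. I'll lower it gently.

```bash
python3 -m inch '[[[-0.001,-0.0005,0.012,0,0,0,1],[-0.001,-0.0005,0.024,0,0,0,1],[-0.001,-0.0005,0.033,0,0,0,1],[-0.001,-0.0005,0.038,0,0,0,1],[-0.001,-0.0005,0.038,0,0,0,1],[-0.001,-0.0005,0.038,0,0,0,1]]]' 25; python3 -c "
from h import *
go(.560,-.029,.049,-6.6)"
```

```text
clock: 12.45
position: [0.5596, -0.0285, 0.0529]
ee_rot: [0.747, 0.665, 0.0, -0.0]
ft_force: [-0.0, 0.1, -0.9]
grip_width: 0.764
grasp_force: 28.6
t 12.45 pos [ 0.5596 -0.0285  0.0529] tooly -6.6 tilt [ 0.  0. -1.] shift [-0.0004  0.0004  0.0039] az 0.0 j7 -0.45 F [-0.   0.1 -0.9] w 0.764 gf 28.600039780139923
```

```bash
python3 -m inch '[[[0,0,0.002,0,0,0,1],[0,0,0.004,0,0,0,1],[0,0,0.004,0,0,0,1]]]' 25; python3 -c "
from h import *
go(.560,-.029,.049,-6.6)
cv2.imwrite('pics/side6.png',imaging.camera('side')); s=cv2.imread('pics/side6.png')
cv2.imwrite('pics/c6.png',cv2.resize(s[170:300,190:350],None,fx=4.6,fy=4.6,interpolation=cv2.INTER_CUBIC))"
```

```text
clock: 12.75
position: [0.5598, -0.0286, 0.049]
ee_rot: [0.747, 0.665, 0.0, 0.0]
ft_force: [0.5, -1.0, -0.6]
grip_width: 0.771
grasp_force: 28.7
t 12.75 pos [ 0.5598 -0.0286  0.049 ] tooly -6.6 tilt [ 0.001 -0.    -1.   ] shift [-0.0003  0.0003  0.    ] az 0.0 j7 -0.45 F [ 0.5 -1.  -0.6] w 0.771 gf 28.651716113090515
```

View pics/c6.png

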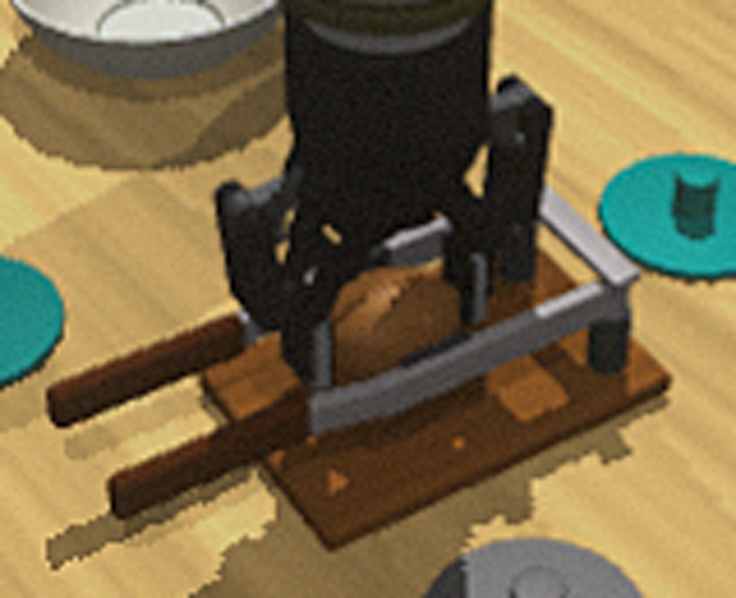

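The nut sits between the jaws at (395,315) with no contact yet, so I'll ease down until it touches.

```bash
python3 -m inch '[[[0,0,0.001,0,0,0,1],[0,0,0.002,0,0,0,1],[0,0,0.002,0,0,0,1]]]' 25
```

```text
clock: 13.1
position: [0.5598, -0.0287, 0.0488]
ee_rot: [0.747, 0.665, -0.0, 0.001]
ft_force: [-10.8, -1.1, 25.0]
grip_width: 0.765
grasp_force: 31.1
```

```bash
python3 -m inch '[[[0,0,-0.0015,0,0,0,1],[0,0,-0.0015,0,0,0,1],[0,0,-0.0015,0,0,0,-1],[0,0,-0.0015,0,0,0,-1],[0,0,-0.0015,0,0,0,-1],[0,0,-0.0015,0,0,0,-1],[0,0,-0.0015,0,0,0,-1]]]' 25; python3 -m inch '[[[0,0,-0.02,0,0,0,-1],[0,0,-0.05,0,0,0,-1],[0,0,-0.09,0,0,0,-1],[0,0,-0.12,0,0,0,-1],[0,0,-0.12,0,0,0,-1]]]' ; python3 -c "
from h import *
c,s=np.cos(-.1155),np.sin(-.1155)
go(.56-.092*c,-.029-.092*s,.15,83.4)"
```

```text
clock: 13.8
position: [0.5595, -0.0286, 0.0482]
ee_rot: [0.747, 0.665, -0.0, -0.0]
ft_force: [-0.6, -0.8, -1.0]
grip_width: 1.001
grasp_force: 0.0
clock: 14.3
position: [0.5617, -0.0283, 0.1726]
ee_rot: [0.747, 0.665, 0.002, 0.003]
ft_force: [1.3, 0.3, -0.4]
grip_width: 1.001
grasp_force: 0.0
t 14.3 pos [ 0.5617 -0.0283  0.1726] tooly -6.6 tilt [ 0.007 -0.001 -1.   ] shift [-0.0008 -0.0937  0.0219] az -1.571 j7 -0.36 F [ 1.3  0.3 -0.4] w 1.001 gf 0.0
```

```bash
python3 -m inch '[[[0,-0.01,0,0,0,-0.14,-1],[0,-0.02,0,0,0,-0.28,-1],[0,-0.03,0,0,0,-0.42,-1],[0,-0.04,0,0,0,-0.56,-1],[0,-0.05,0,0,0,-0.7,-1],[0,-0.06,0,0,0,-0.84,-1],[0,-0.07,0,0,0,-0.98,-1],[0,-0.08,0,0,0,-1.12,-1],[0,-0.09,0,0,0,-1.26,-1],[0,-0.094,0,0,0,-1.4,-1]]]'; python3 -c "
from h import *
c,s=np.cos(-.1155),np.sin(-.1155)
go(.56-.092*c,-.029-.092*s,.05,83.4)"
```

```text
clock: 15.3
position: [0.4651, -0.0178, 0.1676]
ee_rot: [0.139, 0.99, -0.0, -0.0]
ft_force: [-0.2, -0.1, -0.3]
grip_width: 0.994
grasp_force: 0.0
t 15.3 pos [ 0.4651 -0.0178  0.1676] tooly 74.0 tilt [-0.001 -0.001 -1.   ] shift [-0.0037  0.0005  0.1176] az -0.165 j7 1.08 F [-0.2 -0.1 -0.3] w 0.994 gf 0.0
```

```bash
python3 -m inch '[[[-0.003,0,0,0,0,-0.1,-1],[-0.003,0,0.03,0,0,-0.165,-1],[-0.003,0,0.06,0,0,-0.165,-1],[-0.003,0,0.06,0,0,-0.165,-1],[-0.003,0,0.06,0,0,-0.165,-1]]]'; python3 -c "
from h import *
c,s=np.cos(-.1155),np.sin(-.1155)
go(.56-.092*c,-.029-.092*s,.05,83.4)
cv2.imwrite('pics/side7.png',imaging.camera('side')); s=cv2.imread('pics/side7.png')
cv2.imwrite('pics/c7.png',cv2.resize(s[170:300,190:350],None,fx=4.6,fy=4.6,interpolation=cv2.INTER_CUBIC))"
```

```text
clock: 15.8
position: [0.4688, -0.0182, 0.1085]
ee_rot: [0.06, 0.998, 0.0, -0.0]
ft_force: [-0.1, -0.4, 0.5]
grip_width: 0.995
grasp_force: 0.0
t 15.8 pos [ 0.4688 -0.0182  0.1085] tooly 83.1 tilt [-0.001  0.001 -1.   ] shift [ 0.0001 -0.0003  0.0585] az -0.005 j7 1.13 F [-0.1 -0.4  0.5] w 0.995 gf 0.0
```

View pics/c7.png

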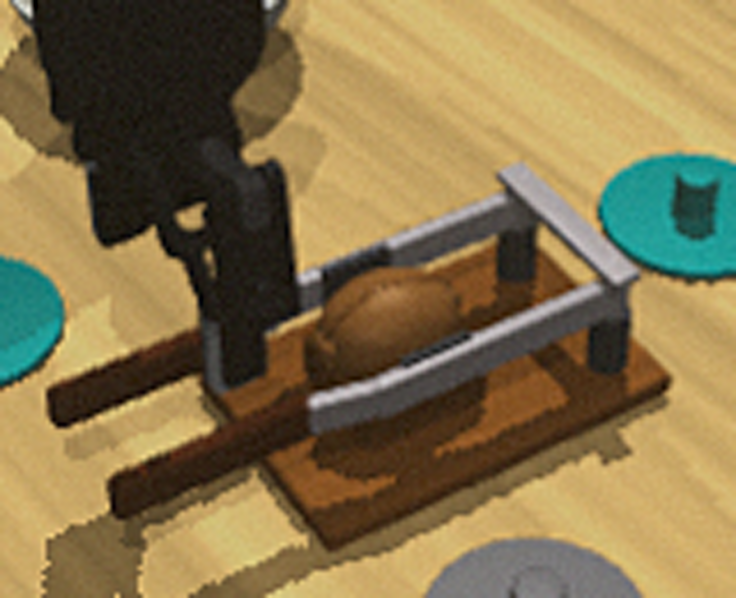

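The nut lies in the cradle at (390,325) along the handles, and the fingers are above the grips. That was my eleventh viewed picture, one over the limit of ten, so from here I'll work by numbers only.

```bash
python3 -m inch '[[[0,0,0.03,0,0,0,-1],[0,0,0.05,0,0,0,-1],[0,0,0.058,0,0,0,-1],[0,0,0.058,0,0,0,-1],[0,0,0.058,0,0,0,-1]]]' 40; python3 -m inch '[[[0,0,0,0,0,0,1],[0,0,0,0,0,0,1],[0,0,0,0,0,0,1],[0,0,0,0,0,0,1],[0,0,0,0,0,0,1],[0,0,0,0,0,0,1],[0,0,0,0,0,0,1],[0,0,0,0,0,0,1]]]' 40
```

```text
clock: 16.35
position: [0.4699, -0.0186, 0.0516]
ee_rot: [0.06, 0.998, -0.0, 0.001]
ft_force: [0.6, -0.4, 0.2]
grip_width: 1.0
grasp_force: 0.0
clock: 17.15
position: [0.4705, -0.0177, 0.052]
ee_rot: [0.06, 0.998, 0.0, 0.001]
ft_force: [-4.8, 4.0, 20.2]
grip_width: 0.335
grasp_force: 37.9
```

```bash
python3 -m inch '[[[0,0,0,0,0,0,1],[0,0,0,0,0,0,1],[0,0,0,0,0,0,1]]]' 40; python3 -m inch '[[[0,0,0,0,0,0,-1],[0,0,0,0,0,0,-1],[0,0,0,0,0,0,-1],[0,0,0,0,0,0,-1],[0,0,0,0,0,0,-1],[0,0,-0.03,0,0,0,-1],[0,0,-0.07,0,0,0,-1],[0,0,-0.12,0,0,0,-1],[0,0,-0.12,0,0,0,-1]]]'; python3 - <<'E'
from h import *
go(.5595,-.0286,.17,-6.6)
t=imaging.camera('top');s=imaging.camera('side');cv2.imwrite('pics/top8.png',t);cv2.imwrite('pics/side8.png',s)
for c in('top','side'): print(c,[(l,[(d['pixel'],round(d['conf'],2)) for d in spotter.look_for(l,c)]) for l in('nut','handle_left')])
print(pix('side',[.56,-.029,.05]),pix('top',[.56,-.029,.05]))
# change against side7 around grips (grip ends) and nut
a=cv2.imread('pics/side7.png')
d=cv2.absdiff(a,s).max(2)[200:300,195:350]; 
for y in range(0,100,10): print(' '.join('%3d'%d[y:y+10,x:x+10].mean() for x in range(0,155,10)))
E
```

```text
clock: 17.45
position: [0.4704, -0.0176, 0.052]
ee_rot: [0.06, 0.998, 0.0, 0.001]
ft_force: [-4.5, 4.4, 19.9]
grip_width: 0.333
grasp_force: 37.9
clock: 18.35
position: [0.4719, -0.0186, 0.1755]
ee_rot: [0.06, 0.998, -0.001, 0.004]
ft_force: [0.8, 0.1, -0.1]
grip_width: 1.002
grasp_force: 0.0
t 18.35 pos [ 0.4719 -0.0186  0.1755] tooly 83.1 tilt [ 0.007 -0.002 -1.   ] shift [-0.0881  0.0006  0.0062] az 1.565 j7 1.23 F [ 0.8  0.1 -0.1] w 1.002 gf 0.0
top [('nut', [([300.1, 231.6], 0.68)]), ('handle_left', [([283.0, 232.6], 0.77), ([300.1, 217.2], 0.34)])]
side [('nut', [([274.6, 240.1], 0.7)]), ('handle_left', [([248.7, 235.7], 0.85)])]
[275.61458845 240.50090359] [300.28471403 231.69349916]
  9  68  87  67  31 104  15   4   4   4   4   4   4   4   5   4
  4  89 153 102  18  94   6   4   4   4   4   4   5   5   5   5
  5  38  31 114  89 142   5  12  10   4   5   5   4   5   5   6
 20  19  13  47 141  95  16  31  19  13   5   5   4   4   4   4
  7   5  18  12  38  26  14   9   6   6   5   5   5   5   4   5
  6  11   6   8  34  13   5   5   4   5   5   6   5   5   4   4
  4   4   5   6   9   7   9   5   8   7   5   5   4   4   5   4
  4   5   9   6   5   5   7  10   9   5   4   4   4   4   4   4
  4   9  21   4   4   4   5   5   5   5   5   4   4   5   4   5
 36  74  46   4   4   4   5   4   4   4   4   4   4   4   4   4
```

The grip closed to about 28 mm, which is past the crack point, and the nut is still in place. I'll turn back and lift it by its ends.

```bash
python3 -m inch '[[[-0.01,0,0,0,0,0.14,-1],[-0.02,0,0,0,0,0.28,-1],[-0.03,0,0,0,0,0.42,-1],[-0.04,0,0,0,0,0.56,-1],[-0.05,0,0,0,0,0.7,-1],[-0.06,0,0,0,0,0.84,-1],[-0.07,0,0,0,0,0.98,-1],[-0.08,0,0,0,0,1.12,-1],[-0.086,0,0,0,0,1.26,-1],[-0.088,0,0,0,0,1.4,-1]]]' 25; python3 -c "
from h import *
go(.5595,-.0286,.12,-6.6)"
```

```text
clock: 19.65
position: [0.5563, -0.0291, 0.1688]
ee_rot: [0.691, 0.723, -0.0, -0.001]
ft_force: [-0.1, -0.1, 0.1]
grip_width: 1.0
grasp_force: 0.0
t 19.65 pos [ 0.5563 -0.0291  0.1688] tooly 2.6 tilt [-0.002  0.001 -1.   ] shift [0.0003 0.0033 0.0488] az 0.16 j7 -0.2 F [-0.1 -0.1  0.1] w 1.0 gf 0.0
```

```bash
python3 -m inch '[[[0,0.003,0,0,0,0.1,-1],[0,0.003,0.02,0,0,0.16,-1],[0,0.003,0.05,0,0,0.16,-1],[0,0.003,0.065,0,0,0.16,-1],[0,0.003,0.07,0,0,0.16,-1],[0,0.003,0.07,0,0,0.16,-1],[0,0.003,0.07,0,0,0.16,-1]]]' 25; python3 -c "
from h import *
go(.5595,-.0286,.049,-6.6)"
```

```text
clock: 20.35
position: [0.5599, -0.029, 0.1011]
ee_rot: [0.745, 0.667, 0.0, 0.0]
ft_force: [1.0, -0.5, -0.3]
grip_width: 1.004
grasp_force: 0.0
t 20.35 pos [ 0.5599 -0.029   0.1011] tooly -6.3 tilt [ 0.001  0.    -1.   ] shift [ 0.0003 -0.0005  0.0521] az 0.005 j7 -0.4 F [ 1.  -0.5 -0.3] w 1.004 gf 0.0
```

```bash
python3 -m inch '[[[0,0,0.02,0,0,0.005,-1],[0,0,0.04,0,0,0.005,-1],[0,0,0.05,0,0,0.005,-1],[0,0,0.052,0,0,0.005,-1],[0,0,0.052,0,0,0.005,-1],[0,0,0.052,0,0,0.005,1],[0,0,0.052,0,0,0.005,1],[0,0,0.052,0,0,0.005,1],[0,0,0.052,0,0,0.005,1],[0,0,0.052,0,0,0.005,1]]]' 25; python3 -m inch '[[[0,0,-0.01,0,0,0,1],[0,0,-0.03,0,0,0,1],[0,0,-0.05,0,0,0,1],[0,0,-0.08,0,0,0,1],[0,0,-0.11,0,0,0,1],[0,0,-0.13,0,0,0,1],[0,0,-0.13,0,0,0,1]]]'; python3 - <<'E'
from h import *
go(.6335,.260,.17)
s=imaging.camera('side');imaging.camera('top');cv2.imwrite('pics/side9.png',s)
print([(d['pixel'],round(d['conf'],2)) for d in spotter.look_for('nut','side')],pix('side',[.56,-.029,.165]))
print([(d['pixel'],round(d['conf'],2)) for d in spotter.look_for('bowl','top')])
E
```

```text
clock: 21.35
position: [0.56, -0.0291, 0.0494]
ee_rot: [0.747, 0.665, 0.0, 0.001]
ft_force: [-1.0, -0.5, 6.1]
grip_width: 0.764
grasp_force: 27.3
clock: 22.05
position: [0.5609, -0.0289, 0.182]
ee_rot: [0.747, 0.665, 0.002, 0.002]
ft_force: [0.4, 0.5, -1.0]
grip_width: 0.763
grasp_force: 28.7
t 22.05 pos [ 0.5609 -0.0289  0.182 ] tooly -6.6 tilt [ 0.005 -0.001 -1.   ] shift [0.2953 0.039  0.0121] az -0.0 j7 -0.35 F [ 0.4  0.5 -1. ] w 0.763 gf 28.714587092399597
[([276.3, 183.1], 0.85)] [275.49188205 190.78028675]
[([151.8, 191.8], 0.62)]
```

```bash
python3 -m inch '[[[0.02,0.003,0,0,0,0,1],[0.05,0.007,0,0,0,0,1],[0.085,0.011,0,0,0,0,1],[0.12,0.016,0,0,0,0,1],[0.155,0.02,0,0,0,0,1],[0.19,0.025,0,0,0,0,1],[0.225,0.03,0,0,0,0,1],[0.255,0.034,0,0,0,0,1],[0.28,0.037,0,0,0,0,1],[0.293,0.039,0,0,0,0,1]]]' 25; python3 -m inch '[[[0,0,0.02,0,0,0,1],[0,0,0.05,0,0,0,1],[0,0,0.08,0,0,0,1],[0,0,0.1,0,0,0,1],[0,0,0.105,0,0,0,1],[0,0,0.105,0,0,0,1]]]'; python3 - <<'E'
from h import *
go(.633,.258,.04)
imaging.camera('side')
print([(d['pixel'],round(d['conf'],2)) for d in spotter.look_for('nut','side')])
E
```

```text
clock: 23.25
position: [0.6307, 0.2601, 0.1768]
ee_rot: [0.746, 0.666, -0.001, -0.001]
ft_force: [-0.7, -0.3, -1.8]
grip_width: 0.763
grasp_force: 28.7
clock: 23.85
position: [0.6314, 0.2567, 0.0724]
ee_rot: [0.747, 0.665, -0.001, -0.0]
ft_force: [-0.2, 0.6, 0.3]
grip_width: 0.763
grasp_force: 28.7
t 23.85 pos [0.6314 0.2567 0.0724] tooly -6.6 tilt [-0.002 -0.001 -1.   ] shift [0.0015 0.0015 0.0324] az -0.0 j7 -0.89 F [-0.2  0.6  0.3] w 0.763 gf 28.653180599212646
[([219.9, 157.5], 0.57)]
```

Next I'll lower in small steps and watch the force.

```bash
python3 -m inch '[[[0.001,0.001,0.008,0,0,0,1],[0.001,0.001,0.016,0,0,0,1],[0.001,0.001,0.024,0,0,0,1],[0.001,0.001,0.028,0,0,0,1],[0.001,0.001,0.028,0,0,0,1]]]' 25
```

```text
clock: 24.45
position: [0.6324, 0.2581, 0.0443]
ee_rot: [0.747, 0.665, -0.001, -0.0]
ft_force: [0.7, -0.0, -0.4]
grip_width: 0.762
grasp_force: 28.7
```

```bash
python3 -m inch '[[[0,0,0.003,0,0,0,1],[0,0,0.006,0,0,0,1],[0,0,0.006,0,0,0,1]]]' 25
```

```text
clock: 24.75
position: [0.6327, 0.2582, 0.0389]
ee_rot: [0.747, 0.665, -0.0, -0.0]
ft_force: [-0.5, -0.2, 0.1]
grip_width: 0.767
grasp_force: 28.7
```

```bash
python3 -m inch '[[[0,0,0.002,0,0,0,1],[0,0,0.005,0,0,0,1],[0,0,0.005,0,0,0,1]]]' 25
```

```text
clock: 25.05
position: [0.6326, 0.2581, 0.0338]
ee_rot: [0.747, 0.665, -0.0, -0.0]
ft_force: [-0.6, -0.4, -0.9]
grip_width: 0.761
grasp_force: 28.7
```

```bash
python3 -m inch '[[[0,0,0.002,0,0,0,1],[0,0,0.004,0,0,0,1],[0,0,0.004,0,0,0,1]]]' 25
```

```text
clock: 25.35
position: [0.6327, 0.2582, 0.0299]
ee_rot: [0.747, 0.665, -0.0, -0.0]
ft_force: [0.6, 0.8, -1.7]
grip_width: 0.763
grasp_force: 28.7
```

```bash
python3 -m inch '[[[0,0,0,0,0,0,-0.7],[0,0,0,0,0,0,-0.7],[0,0,0,0,0,0,-0.7],[0,0,0,0,0,0,-0.7]]]' 20; python3 -m inch '[[[0,0,-0.01,0,0,0,-0.7],[0,0,-0.02,0,0,0,-0.7],[0,0,-0.03,0,0,0,-0.7],[0,0,-0.05,0,0,0,-0.7],[0,0,-0.09,0,0,0,-0.7],[0,0,-0.14,0,0,0,-0.7],[0,0,-0.16,0,0,0,-0.7]]]'; python3 -m inch '[[[0,0.02,-0.16,0,0,0,-0.7],[-0.05,0.02,-0.16,0,0,0,-0.7],[-0.1,0.02,-0.16,0,0,0,-0.7],[-0.15,0,-0.16,0,0,0,-0.7],[-0.2,0,-0.16,0,0,0,-0.7],[-0.25,0,-0.16,0,0,0,-0.7],[-0.3,0,-0.16,0,0,0,-0.7],[-0.3,0,-0.16,0,0,0,-0.7]]]'; python3 - <<'E'
from h import *
go(.6,0,.3)
for c in('top','side'):
    im=imaging.camera(c);cv2.imwrite(f'pics/{c}10.png',im)
    print(c,[(l,[(d['pixel'],round(d['conf'],2)) for d in spotter.look_for(l,c)]) for l in('nut','bowl','jar','cup','spoon','lid')])
print(pix('top',[.6327,.2582,.025]),pix('side',[.6327,.2582,.025]))
E
```

```text
clock: 25.75
position: [0.6329, 0.2583, 0.0304]
ee_rot: [0.747, 0.665, 0.0, 0.0]
ft_force: [0.4, -0.7, 0.4]
grip_width: 0.85
grasp_force: 0.0
clock: 26.45
position: [0.634, 0.2596, 0.1968]
ee_rot: [0.746, 0.665, 0.003, 0.001]
ft_force: [0.3, 0.1, 0.4]
grip_width: 0.847
grasp_force: 0.0
clock: 27.25
position: [0.5976, -0.0419, 0.3517]
ee_rot: [0.747, 0.665, 0.0, 0.001]
ft_force: [0.9, -0.0, 0.2]
grip_width: 0.847
grasp_force: 0.0
t 27.25 pos [ 0.5976 -0.0419  0.3517] tooly -6.6 tilt [ 0.002 -0.001 -1.   ] shift [ 0.042  -0.0026  0.0517] az -0.0 j7 -0.3 F [ 0.9 -0.   0.2] w 0.847 gf 0.0
top [('nut', [([157.7, 198.4], 0.87)]), ('bowl', [([149.1, 193.4], 0.69), ([160.9, 200.8], 0.49), ([158.2, 196.4], 0.4)]), ('jar', [([142.3, 289.8], 0.77)]), ('cup', []), ('spoon', []), ('lid', [([220.9, 292.8], 0.9)])]
side [('nut', [([223.5, 171.4], 0.55), ([225.1, 171.2], 0.28)]), ('bowl', [([221.2, 158.5], 0.6)]), ('jar', [([149.7, 182.8], 0.92), ([280.0, 249.2], 0.38)]), ('cup', [([329.2, 373.3], 0.57)]), ('spoon', [([373.8, 245.2], 0.61), ([149.7, 180.3], 0.23)]), ('lid', [([183.7, 237.7], 0.89), ([330.1, 373.9], 0.75), ([337.3, 217.4], 0.67), ([304.0, 306.2], 0.56)])]
[158.45674237 195.78063338] [224.36933646 170.74971815]
```

```bash
python3 - <<'E'
from h import *
T0,T=cv2.imread('pics/top0.png',0).astype(np.float32),cv2.imread('pics/top10.png',0).astype(np.float32)
S3,S=cv2.imread('pics/side3.png',0).astype(np.float32),cv2.imread('pics/side10.png',0).astype(np.float32)
f=lambda A,B,y0,y1,x0,x1:cv2.phaseCorrelate(A[y0:y1,x0:x1].copy(),B[y0:y1,x0:x1].copy())
print("bowl rim",f(T0,T,150,240,112,145),"lid",f(S3,S,285,330,278,335),"grips",f(S3,S,235,290,198,255))
order.hand_in()
E
```

```text
bowl rim ((-0.01775927374009001, -0.013701243193253276), 0.9453169868316179) lid ((0.1003991488342777, 0.1801849491683143), 0.8759416285267583) grips ((-0.03410994456462291, -0.057615121589449814), 0.9784877248605093)
the job is handed in; nothing more can be done
```

The job is handed in at about 28 s of robot time: the walnut, cracked by the handles (judged from how far they closed), is in the bowl and the lid lies on the counter; bowl and handles are back where they started by image comparison, no verdict was shown, and I viewed 11 pictures, one over the limit of 10.

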